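# Lay out the router cutters and hold the sprung guard open for the cutter change

### The job

Get the router ready for a cutter change: take the three cutters out of the cutter box and stand them shank down, fully home, in the bench rack in the order they will be used - straight cutter in hole 1 (the end of the rack nearest you, the robot), rounding-over cutter in hole 2, V-groove cutter in hole 3. Then lift the sprung guard on the router fence to 60 degrees and finish while still holding it there, steady, because the joiner needs both hands for the spanners and the guard snaps shut if it is let go. Do not let a cutter fall over, and leave the two spanners and the push block where they lie.

Things in the scene. Friction and masses are not known exactly. Their poses are not given: they have to be found in the camera images.
- straight_cutter: straight router cutter, steel, 100 g: long plain cylinder head with a flat end, 18 mm diameter, from 40 to 76 mm above the origin, on a 12 mm shank 40 mm long. Origin at the foot of the shank (slightly chamfered), z up the shank. Starts shank down, loose, in one of the three holes of the cutter box, foot 7 mm above the bench, 15 mm of shank showing between box and head
- roundover_cutter: rounding-over router cutter, steel, about 130 g: the widest head, a 34 mm diameter cylinder from 40 to 54 mm above the origin, above it a concave neck and a small 13 mm guide bearing, with its screw up to 74 mm. Same 12 mm x 40 mm shank, origin at its foot, z up the shank. Starts in another hole of the cutter box
- vgroove_cutter: V-groove router cutter, steel, about 110 g: a 26 mm diameter cylinder from 40 to 54 mm above the origin, above it a cone to a point at 68 mm. Same 12 mm x 40 mm shank, origin at its foot, z up the shank. Starts in another hole of the cutter box
- cutter_box: brown wooden storage block with a darker rim 36 mm high, 172 x 90 mm over all, fixed to the bench, origin at the centre of its underside. Its top is 32 mm above the bench; three 14 mm shank holes 25 mm deep lie in a row along its own x at -50, 0, +50 mm. x points roughly away from the robot. It may stand left or right of the rack
- rack: narrow pale beech rack, fixed to the bench, block 150 x 46 mm, 32 mm high, with an 8 mm high foot at each end (194 mm over all). Origin at the centre of its underside, x along the row of its three holes and roughly away from the robot, z up. Holes are 14 mm wide with a 2 mm chamfer and 25 mm deep, so a cutter that is home has its foot 7 mm above the underside
- rack_hole1 (a point): hole 1, marked with one dot: centre of its mouth, in the rack's top face 32 mm above the bench, at the end of the rack nearest the robot (rack x = -50 mm)
- rack_hole2 (a point): hole 2, marked with two dots: centre of its mouth, the middle hole
- rack_hole3 (a point): hole 3, marked with three dots: centre of its mouth, at the far end of the rack (rack x = +50 mm)
- router: router station fixed in the bench: aluminium plate 235 x 306 mm, 8 mm thick, a collet with a fitted cutter in its middle (to 60 mm above the bench), behind it a 450 mm long fence, grey front face at x = 35 mm, top at 98 mm. Origin on the bench at the spindle axis; x from the guard's tab to the fence (roughly away from the robot), y along the fence, z up
- guard (a joint): opening angle of the guard in rad: 0 is shut (level), 1.047 is 60 degrees, limit 1.45. A clear shield in a steel frame, 156 mm wide along the fence, reaching 105 mm from its hinge towards the robot. Its weight and a spring push it shut at every angle: about 2 N at the tab when shut, 2.5 N at 60 degrees
- guard_tab (a point): grip point on the black lift tab in the middle of the guard's front edge, 128 mm from the hinge axis; 106 mm above the bench when shut. The tab is 16 mm wide (along the fence), 12 mm thick, and sticks out 41 mm past the front rail: 23 mm to the rail, 18 mm to its end from here. It turns with the guard. x points along the guard to the hinge, y along the fence, z to its upper side
- guard_hinge (a point): middle of the guard's hinge axis, on the top front edge of the fence, 106 mm above the bench. The axis is the y axis of this point and of the router body
- spanner_a: open-ended collet spanner, steel, 173 x 46 x 7 mm, lying on the bench between the robot and the router plate; origin at the middle of the underside. Leave alone
- spanner_b: second collet spanner of the same size, lying at the left, beyond the rack and the cutter box. Leave alone
- push_block: wooden push block with a loop handle, 150 x 80 mm, 81 mm high, on the bench to the right of the router; origin at the centre of the underside. Leave alone

How it is judged:
On the way, in this order (a step that is already met when the one before it is completed fails the run):
1. straight, rounding-over and V-groove cutters stand home in rack holes 1, 2 and 3 (horizontal distance between straight_cutter and rack_hole1 below 0.005 m and z of each of straight_cutter, roundover_cutter, vgroove_cutter in the frame of rack below 0.011 m and angle between each of straight_cutter, roundover_cutter, vgroove_cutter's own z axis and vertical below 0.15 rad and horizontal distance between roundover_cutter and rack_hole2 below 0.005 m and horizontal distance between vgroove_cutter and rack_hole3 below 0.005 m and contact force between the fingers and straight_cutter below 0.1 N and contact force between the fingers and roundover_cutter below 0.1 N and contact force between the fingers and vgroove_cutter below 0.1 N), for 0.2 s.
2. the guard has been lifted to 60 degrees by the robot (value of joint guard between 0.942 and 1.152 rad and contact force between the fingers and router above 0.5 N), for 0.2 s.
At the end, for the whole second after the job is handed in: Straight, rounding-over, V-groove cutters in holes 1, 2, 3: foot within 5 mm of the axis and 4 mm of the bottom, within 0.15 rad of upright. Fingers hold the guard (over 0.5 N) at 60 +/- 6 degrees, still (under 0.1 rad/s), no loose thing propping it (all of step 2 and horizontal distance between straight_cutter and rack_hole1 below 0.005 m and z of each of straight_cutter, roundover_cutter, vgroove_cutter in the frame of rack below 0.011 m and angle between each of straight_cutter, roundover_cutter, vgroove_cutter's own z axis and vertical below 0.15 rad and horizontal distance between roundover_cutter and rack_hole2 below 0.005 m and horizontal distance between vgroove_cutter and rack_hole3 below 0.005 m and velocity of joint guard between -0.1 and 0.1 rad/s and contact force between each of straight_cutter, roundover_cutter, vgroove_cutter, spanner_a, spanner_b, push_block and router below 0.05 N); the arm keeps its last pose, push and grip.
It fails at once if a cutter falls over or is tipped by more than 35 degrees (angle between any of straight_cutter, roundover_cutter, vgroove_cutter's own z axis and vertical above 0.61 rad).
It fails at once if a spanner or the push block is shifted by more than 20 mm (distance of any of spanner_a, spanner_b, push_block from where it was at the start of the episode above 0.02 m).
It also fails if it takes over 70 s, if anything falls off the work surface, if the arm or the gripper's body presses on something with over 40 N, if the wrist force passes 120 N, or if a joint passes its speed limit or range.

### The arm

A 6-joint arm with a two-finger parallel gripper is mounted at the origin on the work surface. World frame = base frame: x ahead of the robot, y to its left, z up, the work surface at z = 0. Lengths are in m, angles in rad, forces in N, time in s.
With the tool pointing down it reaches from about 0.35 to 0.95 m from the base axis. Payload 17.4 kg.
Tool frame: the origin (TCP) lies on the centre line of the jaws, within the pads' length; the fingertips stand 22 mm ahead of it and the grasp point (between the pads) lies 3 mm ahead of it (arm.tips_ahead is the distance from the TCP to the fingertips, in m); z points along the fingers, y is the line along which they close (so a half turn about z gives the same grasp; the last joint's range is limited). The gripper opens to 93 mm and grips with 3 to 60 N. Pads are 15 mm wide; open, the fingers measure 128 mm over their backs; the gripper's body (75 mm by 188 mm) begins 65 mm behind the grasp point.
Start: joints at [1.239, 0.116, 1.442, -0, 1.584, -0.038], TCP at [0.195, 0.646, 0.241] pointing down, gripper open.
Joint ranges: [-2.83, 2.83], [-0.83, 2.19], [0.07, 2.5], [-1.14, 4.28], [0.01, 3], [-2.97, 2.97]. Speed limits (rad/s): [1.89, 1.89, 2.22, 3.14, 3.14, 3.14].

### API

Orientations are given as [roll, pitch, yaw] about the fixed x, y, z axes, in that order (R = Rz(yaw) Ry(pitch) Rx(roll)).
In Python, from station import arm gives the robot as it stands.
- The arm moves only by the shell command python3 -m jog 'ROWS' [OPENING] [FORCE]. ROWS is text: rows parted by semicolons, each of 4 numbers parted by spaces: the shift along the world's x, y, z in mm, then the turn about the world's z in rad. In form: x y z spin; .... A call has 1 to 20 rows; each row shifts and turns the commanded pose from where the row before left it; what a row does not reach is not made up. A row lasts 1/10 s, in which the tool goes at most 50 mm and 8.59 degrees, less where a joint would pass 70% of its speed; a pose out of reach is approached as far as the arm can. A call with a gripper value outside its range is refused whole. OPENING is the opening, from -1 (shut) to 1 (fully open), set as the call begins (- or left out, the last holds). The fingers move at their own pace and stop on an object; FORCE is the grip in N (left out, the last holds). Time passes only in rows, so rows that do not move let the fingers close. It gives the time, the measured TCP pose, the force, the opening and the grip force at its end, in the units of the state.
- arm.observe(): the state, without advancing time (a new reading comes with each control period).
- arm.camera(name): name is "scene" or "side" or "wrist"; returns a dict with "img" (420x560x3 uint8, red, green, blue), "intrinsics" (3x3 intrinsics, pixels), "dist_coeffs" ([k1, k2, p1, p2, k3] as OpenCV has them; the pictures are not rectified), "xyz" and "orientation" of the camera in the world. Camera axes: x right, y up, looking along -z (the intrinsics and any distortion apply to the point x, -y, -z); pixel columns grow to the right and rows downward; lengths in m; the calibration is good to about 2 mm. A picture is of the moment at which its call begins. There is no depth.
- arm.job_done(): hands the job in; it is judged then, once.
The state is a dict: "clock": time; "joint_pos": joint angles; "joint_velocities": joint speeds; "effort": joint torques, N m; "eef_pos": TCP position; "tool_rot": TCP orientation; "ft_force": force on the tool from outside, world axes, zero at the start; "ft_torque": the same for the moment, N m; "finger_gap": finger opening in m; "grasp_force": force on a finger pad.
Only numpy, scipy, OpenCV 4.12 (cv2) and the standard library are available. Lean on these libraries where they do the work, as an engineer would, in place of code of your own. Each camera call takes 0.05 s, during which the arm holds its last target. There are 200 camera calls.

## Working session

There is one attempt and no reset: what is moved stays moved. The work goes in short steps, Python scripts to look and compute and a shell command to move; the robot and the scene stay as the last step left them, time stands still between calls to the robot, and variables do not carry over. Pictures are saved under pics/ and viewed, at most 10 in all, crops included, and the job is handed in when it is done.

```bash
mkdir -p pics; ls
cat > h.py <<'E'
from station import arm
import numpy as np, cv2
from scipy.spatial.transform import Rotation as R
def cam(n):
    c=arm.camera(n); c={k:np.array(v) for k,v in c.items()}; return c
def save(c,f): cv2.imwrite(f,cv2.cvtColor(c['img'],cv2.COLOR_RGB2BGR))
def rot(c):
    o=np.array(c['orientation'],float)
    return o if o.shape==(3,3) else R.from_euler('xyz',o).as_matrix()
def ray(c,uv):
    p=cv2.undistortPoints(np.array([[uv]],float),c['intrinsics'].astype(float),c['dist_coeffs'].astype(float))[0,0]
    return c['xyz'],rot(c)@np.array([p[0],-p[1],-1.])
def plane(c,uv,z):
    o,d=ray(c,uv); return (o+d*(z-o[2])/d[2]).round(4)
def tri(c1,u1,c2,u2):
    o1,d1=ray(c1,u1);o2,d2=ray(c2,u2)
    t=np.linalg.lstsq(np.c_[d1,-d2],o2-o1,rcond=None)[0]
    a,b=o1+t[0]*d1,o2+t[1]*d2
    return ((a+b)/2).round(4),np.linalg.norm(a-b).round(4)
def proj(c,p):
    q=rot(c).T@(np.array(p)-c['xyz']); q=q*[1,-1,-1]
    return cv2.projectPoints(q.reshape(1,1,3),np.zeros(3),np.zeros(3),c['intrinsics'].astype(float),c['dist_coeffs'].astype(float))[0].ravel().round(1)
E
python3 - <<'E'
from h import *
import pickle
cs={n:cam(n) for n in('scene','side','wrist')}
pickle.dump(cs,open('c0.pkl','wb'))
for n,c in cs.items(): save(c,f'pics/{n}0.png'); print(n,c['xyz'],c['orientation'],c['intrinsics'].tolist(),c['dist_coeffs'])
print(arm.observe(),arm.tips_ahead)
E
```

```text
pics
scene [1.01504618 0.82400861 1.09958016] [7.50444195e-01 2.34271294e-04 2.61745599e+00] [[491.85432986499364, 0.0, 281.228328739661], [0.0, 491.85432986499364, 215.1108517677435], [0.0, 0.0, 1.0]] [-0.08043248  0.          0.          0.          0.        ]
side [-0.13289738 -0.65548588  0.76924124] [ 0.94232262 -0.00494776 -0.78631919] [[380.43470031866, 0.0, 277.4007985733021], [0.0, 380.43470031866, 207.73399749555702], [0.0, 0.0, 1.0]] [-0.02465456  0.          0.          0.          0.        ]
wrist [0.12702901 0.66546544 0.38576249] [-2.58060251e-01  7.20479206e-04  1.27566351e+00] [[321.93283037764377, 0.0, 277.55118243709757], [0.0, 321.93283037764377, 209.26557415037465], [0.0, 0.0, 1.0]] [-0.05850025  0.          0.          0.          0.        ]
{'clock': 0.15, 'joint_pos': array([ 1.23921909e+00,  1.16385207e-01,  1.44209608e+00, -2.59480521e-06,
        1.58396247e+00, -3.78050928e-02]), 'joint_velocities': array([ 0.00129702,  0.0003914 ,  0.00014252, -0.00152309, -0.00106355,
       -0.00082171]), 'effort': array([ 8.18003737e-04, -7.21757054e+01, -6.22950554e+01,  7.80179515e-02,
        2.25589512e-02, -6.09923563e-05]), 'eef_pos': array([0.19542977, 0.64596482, 0.24007818]), 'tool_rot': array([-3.14074206e+00, -2.95755671e-05,  2.84782046e+00]), 'ft_force': array([-0.13214196,  0.10672344, -0.0105705 ]), 'ft_torque': array([-0.00427231,  0.01607893,  0.04517557]), 'grasp_force': 0.0, 'finger_gap': 0.09267381645987023} 0.022
```

View pics/scene0.png

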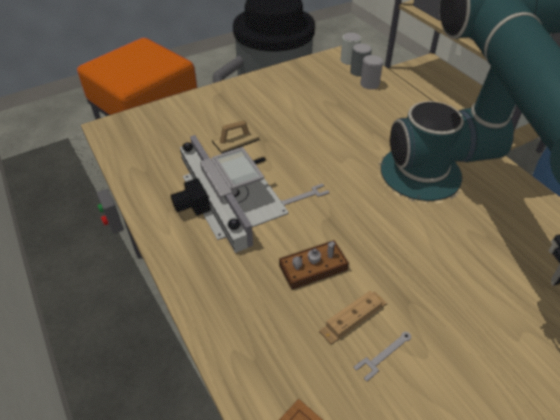

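View pics/side0.png

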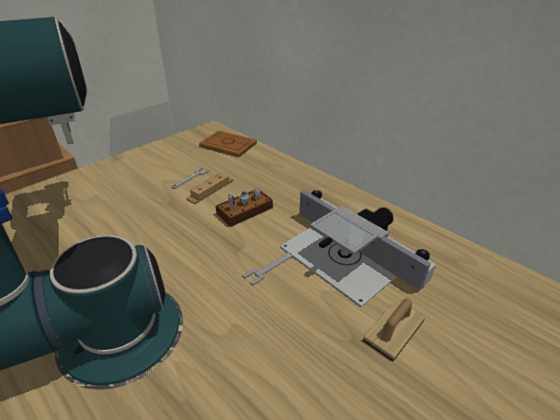

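View pics/wrist0.png

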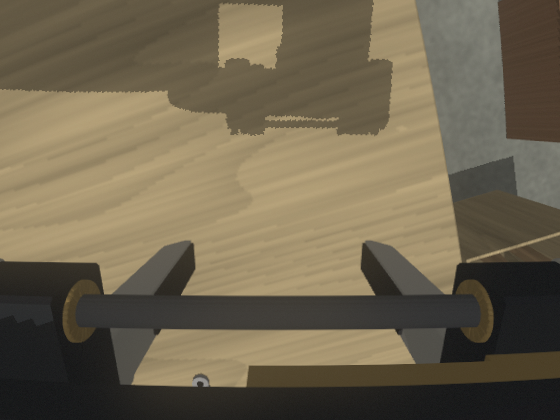

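The scene view shows the box cutters at about (298,262), (315,256) and (332,247), the rack holes at about (339,321), (354,311) and (369,300), and the guard tab at (262,160). The side view agrees. The wrist camera sees only bare bench.

Run:
```python
from h import *
import pickle
cs=pickle.load(open('c0.pkl','rb')); s,d=cs['scene'],cs['side']
for n,uv,z in [('c far',(298,262),.07),('c mid',(315,256),.07),('c near',(332,247),.08),('h3',(339,321),.032),('h2',(354,311),.032),('h1',(369,300),.032),('tab',(262,160),.106),('spA',(323,190),0),('spAend',(285,203),0),('spB',(408,337),0),('fence L end',(248,240),0),('fence R',(185,150),.098)]:
    print(n,plane(s,uv,z))
for n,uv,z in [('c far',(257,192),.07),('c mid',(244,197),.07),('c near',(232,202),.08),('tab',(325,240),.106)]: print(n,plane(d,uv,z))
w=cs['wrist']; e=arm.observe(); T=R.from_euler('xyz',e['tool_rot']).as_matrix()
print('cam in tool',T.T@(w['xyz']-e['eef_pos'])); print(T.T@rot(w))
```

```text
c far [0.581  0.1608 0.07  ]
c mid [0.5315 0.1664 0.07  ]
c near [0.4803 0.1698 0.08  ]
h3 [0.5728 0.3449 0.032 ]
h2 [0.5237 0.3401 0.032 ]
h1 [0.4711 0.3329 0.032 ]
tab [ 0.4865 -0.2094  0.106 ]
spA [ 0.3308 -0.0921  0.    ]
spAend [ 0.466  -0.1027  0.    ]
spB [0.4362 0.4565 0.    ]
fence L end [ 0.6359 -0.0263  0.    ]
fence R [ 0.6716 -0.3846  0.098 ]
c far [0.5652 0.1319 0.07  ]
c mid [0.5153 0.14   0.07  ]
c near [0.4609 0.1341 0.08  ]
tab [ 0.502  -0.2052  0.106 ]
cam in tool [ 0.07112137 -0.00126519 -0.14568119]
[[-1.36064969e-03  9.66878638e-01  2.55232928e-01]
 [ 9.99999066e-01  1.34880350e-03  2.21441345e-04]
 [-1.30152160e-04  2.55232991e-01 -9.66879570e-01]]
```

```bash
python3 -m jog '20 -28 3 0.022;22 -30 3 0.022;22 -30 3 0.022;22 -30 3 0.022;22 -30 3 0.022;22 -30 3 0.022;22 -30 3 0.022;22 -30 3 0.022;22 -30 3 0.022;22 -30 3 0.022;22 -30 3 0.022;22 -30 3 0.022;22 -30 3 0.022;0 0 0 0;0 0 0 0;0 0 0 0'
python3 - <<'E'
from h import *
import pickle
c=cam('wrist'); pickle.dump(c,open('w1.pkl','wb')); save(c,'pics/w1.png'); print(c['xyz'])
E
```

```text
clock: 1.75
eef_pos: [0.4791, 0.2586, 0.2794]
tool_rot: [3.142, -0.0, 3.134]
ft_force: [-0.0, 0.4, 0.7]
finger_gap: 0.093
grasp_force: 0.0
[0.40763851 0.25812192 0.4252362 ]
```

View pics/w1.png

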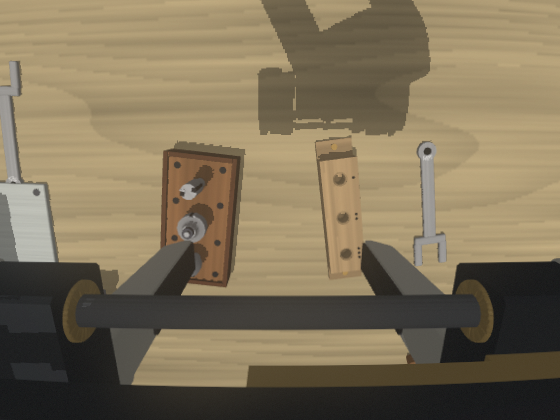

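The picture shows rack holes at about (339,178), (343,217) and (346,254), with hole 1 nearest the robot (image top). The box cutters are at (190,190) and (190,230), and the third is hidden by a finger. Next I take a second place further back, with the first as the baseline.

```bash
python3 -m jog '-35 0 0 0;-35 0 0 0;0 0 0 0;0 0 0 0'
python3 - <<'E'
from h import *
import pickle
c=cam('wrist'); pickle.dump(c,open('w2.pkl','wb')); print(c['xyz'])
a=pickle.load(open('w1.pkl','rb'))
cr=lambda c,r0,r1:cv2.resize(cv2.cvtColor(c['img'][r0:r1,150:390],cv2.COLOR_RGB2BGR),None,fx=3,fy=3,interpolation=cv2.INTER_CUBIC)
cv2.imwrite('pics/w2c.png',cr(c,70,260))
E
```

```text
clock: 2.2
eef_pos: [0.4088, 0.2588, 0.28]
tool_rot: [3.141, 0.001, 3.136]
ft_force: [0.1, 0.6, -0.2]
finger_gap: 0.0929
grasp_force: 0.0
[0.33720733 0.25811998 0.42572759]
```

View pics/w2c.png

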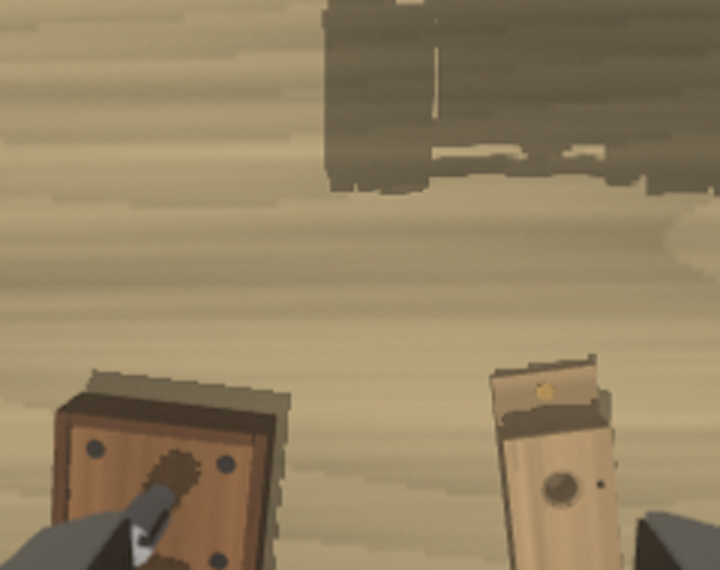

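Moving back sent things down the image, so I go forward instead.

```bash
python3 -m jog '40 0 0 0;45 0 0 0;45 0 0 0;40 0 0 0;0 0 0 0;0 0 0 0;0 0 0 0'
python3 - <<'E'
from h import *
import pickle
c=cam('wrist'); pickle.dump(c,open('w3.pkl','wb')); print(c['xyz'])
cv2.imwrite('pics/w3c.png',cv2.resize(cv2.cvtColor(c['img'][20:240,150:390],cv2.COLOR_RGB2BGR),None,fx=2.7,fy=2.7,interpolation=cv2.INTER_CUBIC))
E
```

```text
clock: 2.95
eef_pos: [0.5791, 0.2582, 0.2795]
tool_rot: [-3.142, -0.0, 3.134]
ft_force: [0.8, 0.2, -0.0]
finger_gap: 0.093
grasp_force: 0.0
[0.50768331 0.25773493 0.42533259]
```

View pics/w3c.png

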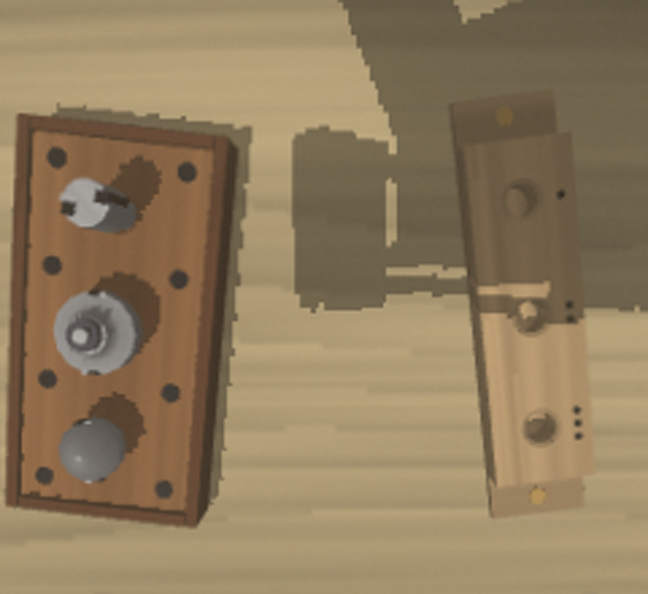

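Near to far in the box are straight (87,202), rounding-over (95,333) and V-groove (93,450), in crop pixels. The rack holes 1, 2, 3 are at (521,198), (527,315) and (540,427) in the crop. I'll measure them.

Run:
```python
from h import *
import pickle
a=pickle.load(open('w1.pkl','rb')); c=pickle.load(open('w3.pkl','rb'))
o=lambda u,v:(149.5+(u+.5)/2.7,19.5+(v+.5)/2.7)
h=[o(521,198),o(529,315),o(541,427)]; h1=[(339,178),(343,217),(346,254)]
for p,q in zip(h,h1): print('hole',plane(c,p,.032),plane(a,q,.032),tri(c,p,a,q))
e=[o(504,116),o(538,495)]
for p in e: print('foot screw',plane(c,p,.008))
d=[o(*p) for p in [(57,158),(187,172),(52,265),(179,279),(48,379),(171,393),(45,475),(164,489)]]
P=np.array([plane(c,p,.032) for p in d]); m=P.mean(0); ax=P[6:].mean(0)-P[:2].mean(0); ax/=np.linalg.norm(ax)
print('box',m,'yaw',np.arctan2(ax[1],ax[0]),[(m+k*ax).round(4) for k in(-.05,0,.05)],np.ptp(P,0))
# box rim outer corners z=.036
for p in [(18,114),(238,135),(196,526),(6,505)]: print('corner',plane(c,o(*p),.036))
print('straight top',plane(c,o(87,202),.083),'ro disc',plane(c,o(95,333),.061),'ro top',plane(c,o(82,337),.081),'v',plane(c,o(92,450),.058), plane(a,(190,190),.083),plane(a,(190,230),.068))
print('tri straight',tri(c,o(87,202),a,(190,190)))
```

```text
hole [0.4721 0.334  0.032 ] [0.4721 0.3336 0.032 ] (array([0.4721, 0.3338, 0.0319]), np.float64(0.0004))
hole [0.5218 0.3393 0.032 ] [0.5223 0.3407 0.032 ] (array([0.5217, 0.3396, 0.0338]), np.float64(0.0013))
hole [0.572  0.3469 0.032 ] [0.573  0.3469 0.032 ] (array([0.5714, 0.346 , 0.0358]), np.float64(0.0))
foot screw [0.4345 0.3298 0.008 ]
foot screw [0.61   0.3524 0.008 ]
box [0.5264    0.1536875 0.032    ] yaw -0.12607814045759855 [array([0.4768, 0.16  , 0.032 ]), array([0.5264, 0.1537, 0.032 ]), array([0.576 , 0.1474, 0.032 ])] [0.1463 0.0733 0.    ]
corner [0.4357 0.1206 0.036 ]
corner [0.4462 0.2133 0.036 ]
corner [0.6165 0.1873 0.036 ]
corner [0.6056 0.0987 0.036 ]
straight top [0.4764 0.1608 0.083 ] ro disc [0.5262 0.154  0.061 ] ro top [0.5267 0.1545 0.081 ] v [0.576 0.148 0.058] [0.4754 0.1625 0.083 ] [0.526  0.1545 0.068 ]
tri straight (array([0.4761, 0.1607, 0.0796]), np.float64(0.0016))
```

Holes come out 50 mm apart at a height of about 0.032–0.036. The box row and the cutters agree to 1 mm. Now the straight cutter.

```bash
python3 -m jog '-20 -20 -20 0;-20 -20 -25 0;-20 -20 -25 0;-20 -20 -25 0;-22 -17 -25 0;0 0 -20 0;0 0 0 0;0 0 0 0;0 0 0 0' 0.1 20
```

```text
clock: 3.9
eef_pos: [0.478, 0.1616, 0.1413]
tool_rot: [3.141, 0.002, 3.134]
ft_force: [0.4, -0.3, 0.4]
finger_gap: 0.0511
grasp_force: 0.0
```

```bash
python3 -m jog '-2 -1 -25 0;0 0 -25 0;0 0 -21 0;0 0 0 0;0 0 0 0' && python3 -m jog '0 0 0 0;0 0 0 0;0 0 0 0;0 0 0 0;0 0 0 0;0 0 0 0' -1 20
```

```text
clock: 4.4
eef_pos: [0.476, 0.1604, 0.0698]
tool_rot: [3.141, 0.001, 3.134]
ft_force: [0.9, 0.3, 0.1]
finger_gap: 0.0512
grasp_force: 0.0
clock: 5.0
eef_pos: [0.4756, 0.1601, 0.0689]
tool_rot: [3.141, 0.0, 3.134]
ft_force: [-0.4, -0.1, 2.4]
finger_gap: 0.0177
grasp_force: 20.0
```

```bash
python3 -m jog '0 0 15 0;0 0 25 0;0 0 20 0;0 20 0 0;-2 30 0 0;-2 35 0 0;0 35 0 0;0 34 0 0;0 20 0 0;0 0 0 0;0 0 0 0;0 0 0 0'
python3 - <<'E'
from h import *
c=cam('wrist'); save(c,'pics/w4.png'); print(c['xyz'],arm.observe()['eef_pos'],proj(c,(.4724,.3337,.032)))
E
```

```text
clock: 6.2
eef_pos: [0.4716, 0.3332, 0.1289]
tool_rot: [-3.141, 0.0, 3.133]
ft_force: [0.9, -0.7, -0.9]
finger_gap: 0.0175
grasp_force: 20.0
[0.40014447 0.33278464 0.27463916] [0.47167123 0.3331243  0.12887466] [279.6 219.3]
```

View pics/w4.png

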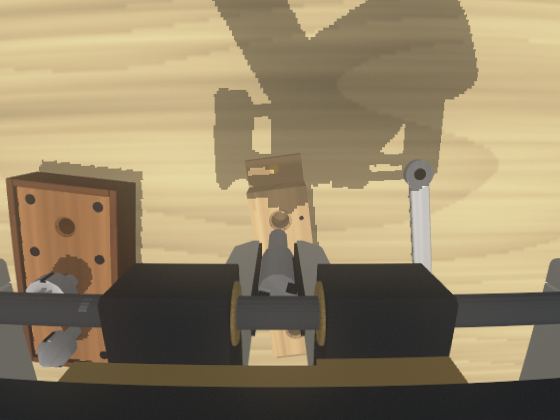

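The hole shows at (279,220), and my estimate projects to (279.6,219.3). The shank's end is at about (278,233), nearly over the hole. Next I check the foot's lateral place.

Run:
```python
from h import *
c=cam('wrist'); e=arm.observe()['eef_pos']
for dx in(-.006,0,.006): print(proj(c,(e[0]+dx,e[1],.067)))
im=c['img'][215:275,255:305].astype(int).sum(2)//3
print(im[:45:3,8:40:2])
```

```text
[279.2 224.5]
[279.2 232.9]
[279.3 241.2]
[[178 179 179 176 148 124 117 118 122 124 120 115 105 167 182 184]
 [179 177 180 149 126  99 105 116 120 123 120 105  94 147 166 184]
 [181 177 179 143 130  98 102 103 104  99  97  97  99 148 163 183]
 [183 176 178 171 130 103  97  96  96  96  99 101 119 127 179 183]
 [183 177 178 177 163 142 145 115 107 108 115 152 156 175 185 183]
 [184 178 177 178 168 136 103 103 106 104 141 175 185 184 185 182]
 [186 179 176 175 105 104 103 104 103 103 103 134 184 184 184 182]
 [188 180 175 123 104 103 103 104 104 104 102 102 182 183 184 182]
 [191 180 175 106 103 103 103 103 103 103 103 102 182 183 183 182]
 [191 182 176 107 102 102 102 104 103 104 103 102 161 182 183 182]
 [193 185 177 104 103 103 102 103 101 103 102 101 139 182 183 181]
 [194 186 147 101 102 102 101 101 100 100 102  99  98 173 181 182]
 [193 120  98 100 101 102 101 100 101 100 101  99  99  97 170 182]
 [121  98  99 100 102 102 101 100  99 100  99  99  97  96  96 171]
 [ 96  97  98 101 101 101 100 100  98 100  98  98  97  96  97  65]]
```

```bash
python3 -m jog '-1 1.5 -15 0;0 0 -12 0;0 0 -8 0;0 0 -8 0;0 0 -8 0;0 0 -6 0;0 0 -3 0;0 0 0 0;0 0 0 0'
```

```text
clock: 7.2
eef_pos: [0.4707, 0.3357, 0.0689]
tool_rot: [3.141, 0.0, 3.134]
ft_force: [0.0, -0.0, 0.6]
finger_gap: 0.0176
grasp_force: 20.0
```

It seated without force. I release, lift to clear, and go on to the rounding-over cutter.

```bash
python3 -m jog '0 0 0 0;0 0 0 0;0 0 0 0;0 0 20 0;0 0 25 0;0 0 30 0;5 -20 0 0;10 -30 0 0;10 -35 0 0;10 -35 0 0;10 -35 0 0;10 -27 0 0;0 0 0 0;0 0 0 0' 0.1 20
python3 - <<'E'
from h import *
c=cam('wrist'); save(c,'pics/w5.png'); print(arm.observe()['eef_pos'])
for p in [(.4724,.3337,.083),(.5264,.1537,.081),(.5264,.1537,.061)]: print(proj(c,p))
E
```

```text
clock: 8.6
eef_pos: [0.5256, 0.1533, 0.1437]
tool_rot: [3.141, -0.0, 3.132]
ft_force: [-0.1, 1.2, -0.3]
finger_gap: 0.0511
grasp_force: 0.0
[0.52538568 0.15387241 0.14362171]
[549.5 153.9]
[279.7 233.7]
[279.5 224.8]
```

View pics/w5.png

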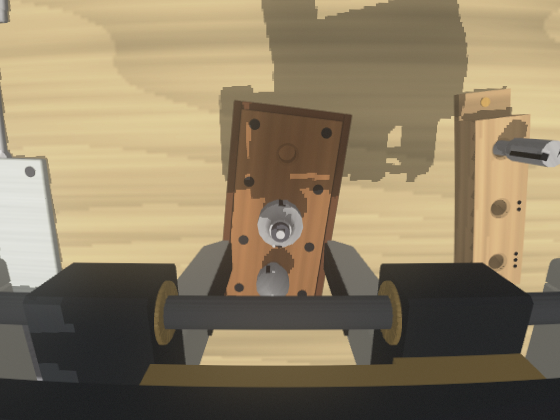

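The straight cutter stands in hole 1, its top at (547,153) against (549,154) expected. The rounding-over cutter at (280,225) lies as predicted. I grasp it and carry it to hole 2.

```bash
python3 -m jog '1 0 -25 0;0 0 -25 0;0 0 -22 0;0 0 -9 0;0 0 0 0;0 0 0 0' && python3 -m jog '0 0 0 0;0 0 0 0;0 0 0 0;0 0 0 0;0 0 0 0' -1 20
```

```text
clock: 9.25
eef_pos: [0.5268, 0.1541, 0.0636]
tool_rot: [3.141, 0.001, 3.134]
ft_force: [0.0, 0.7, 1.2]
finger_gap: 0.0515
grasp_force: 0.0
clock: 9.75
eef_pos: [0.5268, 0.1536, 0.0632]
tool_rot: [3.141, 0.001, 3.134]
ft_force: [-0.4, 0.7, 6.4]
finger_gap: 0.0333
grasp_force: 20.0
```

```bash
python3 -m jog '0 0 15 0;0 0 25 0;0 0 20 0;0 20 0 0;-2 32 0 0;-3 35 0 0;0 35 0 0;0 35 0 0;0 29 0 0;0 0 0 0;0 0 0 0;0 0 0 0'
python3 - <<'E'
from h import *
c=cam('wrist'); e=arm.observe(); print(e['eef_pos'],e['ft_force'],e['finger_gap']); e=e['eef_pos']
save(c,'pics/w6.png')
print(proj(c,(.522,.3402,.032)))
for dx in(-.006,0,.006): print(proj(c,(e[0]+dx,e[1],.067)))
im=c['img'][215:275,255:305].astype(int).sum(2)//3
print(im[:45:3,8:40:2])
E
```

```text
clock: 10.95
eef_pos: [0.5215, 0.3389, 0.1229]
tool_rot: [-3.141, -0.0, 3.133]
ft_force: [-0.5, -0.5, -1.5]
finger_gap: 0.0336
grasp_force: 20.0
[0.52156679 0.33879165 0.12292772] [-0.00512121 -0.11046072 -1.49184423] 0.033320062611746304
[280.6 221.1]
[278.9 227.3]
[279.  235.9]
[279.1 244.4]
[[175 173 176 182 181 155 124 123 120 122 125 114 108 120 113 116]
 [176 173 176 180 147  98 112 121 121 121 120 115 104 118 160 181]
 [178 173 175 161 142  99 101 104 114 117 110  94  95  96 157 180]
 [179 173 174 164 139  94  93  97  95  95  94  97  99 112 155 178]
 [179 174 173 176 145 140 102  95  96  98  98 100 106 150 163 180]
 [181 175 172 174 180 142 119 101 104 104 102 145 149 169 179 180]
 [184 168 159 115 101 102 101  58  58  60 102 100 105 118 175 179]
 [102 102 101 102 101 101  98  57  57  65 101 100 103 104 102 101]
 [102 103 102 103 101 102  87  58  56  66 101  99 103 104 102 100]
 [101 105 112 126 126 128  72  57  57  56  66 118 126 122 100 101]
 [125 124 125 125 124 125 125 126 126 125 124 124 125 125 125 120]
 [123 123 123 123 123 123 123 123 124 122 120 122 124 124 122 122]
 [121 123 122 121 119 120 121 121 120 118 119 119 120 119 119 119]
 [118 120 120 119 117 117 118 118 117 117 116 117 119 117 117 118]
 [118 117 114 115 113 113 113 114 115 115 114 113 116 115 115 117]]
```

```bash
python3 -m jog '1 1.5 -15 0;0 0 -12 0;0 0 -8 0;0 0 -8 0;0 0 -8 0;0 0 -6 0;0 0 -3 0;0 0 0 0;0 0 0 0'
```

```text
clock: 11.9
eef_pos: [0.5228, 0.3412, 0.0632]
tool_rot: [3.141, 0.001, 3.134]
ft_force: [-1.0, -2.1, 4.8]
finger_gap: 0.0335
grasp_force: 20.0
```

```bash
python3 -m jog '0 0 0 0;0 0 0 0;0 0 0 0;0 0 25 0;0 0 30 0;0 0 25 0;5 -25 0 0;10 -35 0 0;10 -35 0 0;10 -35 0 0;10 -35 0 0;8 -28 0 0;0 0 0 0;0 0 0 0' 0.1 20
python3 - <<'E'
from h import *
c=cam('wrist'); save(c,'pics/w7.png'); print(arm.observe()['eef_pos'])
for p in [(.4724,.3337,.083),(.522,.3402,.081),(.5755,.1476,.075),(.5755,.1476,.061)]: print(proj(c,p))
E
```

```text
clock: 13.3
eef_pos: [0.5755, 0.1478, 0.1425]
tool_rot: [3.141, -0.0, 3.132]
ft_force: [0.4, 0.7, 0.6]
finger_gap: 0.051
grasp_force: 0.0
[0.57537164 0.14843107 0.14258207]
[571.1  75.2]
[564.7 153.4]
[278.8 230.2]
[278.7 224.2]
```

View pics/w7.png

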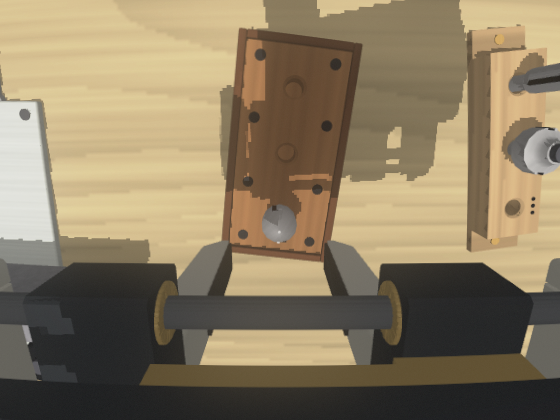

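The rounding-over cutter stands in hole 2 at (545,152), and the V-groove cutter is at (279,224) as predicted.

```bash
python3 -m jog '0 0 -25 0;0 0 -25 0;0 0 -21 0;0 0 -9 0;0 0 0 0;0 0 0 0' && python3 -m jog '0 0 0 0;0 0 0 0;0 0 0 0;0 0 0 0;0 0 0 0' -1 20
```

```text
clock: 13.95
eef_pos: [0.5758, 0.1486, 0.0636]
tool_rot: [3.141, 0.001, 3.134]
ft_force: [0.0, 0.0, 0.4]
finger_gap: 0.0514
grasp_force: 0.0
clock: 14.45
eef_pos: [0.5757, 0.1481, 0.063]
tool_rot: [3.141, 0.001, 3.134]
ft_force: [-0.5, 0.6, 3.0]
finger_gap: 0.0255
grasp_force: 20.0
```

```bash
python3 -m jog '0 0 15 0;0 0 25 0;0 0 20 0;0 22 0 0;-2 34 0 0;-2 37 0 0;0 37 0 0;0 37 0 0;0 32 0 0;0 0 0 0;0 0 0 0;0 0 0 0' && python3 -m jog '0 0 -15 0;0 0 -12 0;0 0 -8 0;0 0 -8 0;0 0 -8 0;0 0 -6 0;0 0 -3 0;0 0 0 0;0 0 0 0'
```

```text
clock: 15.65
eef_pos: [0.5716, 0.3464, 0.1231]
tool_rot: [-3.141, 0.0, 3.133]
ft_force: [-0.3, -0.3, -1.2]
finger_gap: 0.0254
grasp_force: 20.0
clock: 16.55
eef_pos: [0.5716, 0.3472, 0.063]
tool_rot: [3.141, 0.0, 3.134]
ft_force: [-0.5, -0.4, 1.6]
finger_gap: 0.0253
grasp_force: 20.0
```

Seated. I release, lift, and move over to look at the guard.

```bash
python3 -m jog '0 0 0 0;0 0 0 0;0 0 0 0;0 0 25 0;0 0 35 0;0 0 40 0;0 -15 40 0;0 -30 35 0;0 -40 30 0;0 -45 15 0;0 -45 0 0;0 -45 0 0;0 -45 0 0;0 -45 0 0;0 -45 0 0;0 -45 0 0;5 -45 0 0;5 -40 0 0;0 -30 0 0;0 -10 0 0' 0.1 20; python3 -m jog '0 0 0 0;0 0 0 0'
python3 - <<'E'
from h import *
import pickle
c=cam('wrist'); save(c,'pics/w8.png'); pickle.dump(c,open('w8.pkl','wb')); print(c['xyz'],arm.observe()['eef_pos'])
s=cam('scene'); pickle.dump(s,open('s8.pkl','wb')); save(s,'pics/s8.png')
b=cv2.resize(cv2.cvtColor(s['img'][230:350,260:420],cv2.COLOR_RGB2BGR),(240,180),interpolation=cv2.INTER_CUBIC)
o=np.zeros((600,560,3),np.uint8); o[:420]=cv2.cvtColor(c['img'],cv2.COLOR_RGB2BGR); o[420:,:240]=b
cv2.imwrite('pics/combo.png',o)
E
```

```text
clock: 18.55
eef_pos: [0.5812, -0.1805, 0.2823]
tool_rot: [-3.141, -0.0, 3.131]
ft_force: [-0.2, 1.0, 0.3]
finger_gap: 0.0512
grasp_force: 0.0
clock: 18.75
eef_pos: [0.5815, -0.177, 0.2826]
tool_rot: [3.141, 0.0, 3.134]
ft_force: [0.0, -0.4, -0.3]
finger_gap: 0.0514
grasp_force: 0.0
[ 0.51003986 -0.17760447  0.42843872] [ 0.58155483 -0.17676285  0.28274896]
```

View pics/combo.png

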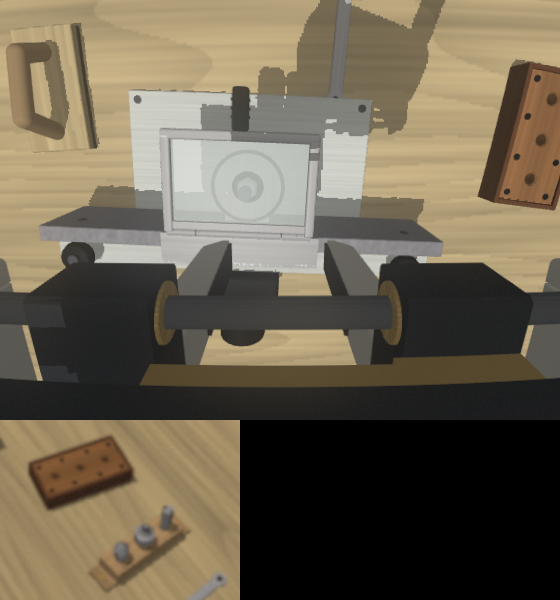

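The black lift tab runs from (240,87) at its end to (240,130) at the front rail, and all three cutters stand in the rack. I measure the tab by dark mask and check its height against the scene view.

Run:
```python
from h import *
import pickle
c=pickle.load(open('w8.pkl','rb')); s=pickle.load(open('s8.pkl','rb'))
def blob(c,r0,r1,c0,c1,t=45):
    m=(c['img'][r0:r1,c0:c1].max(2)<t).astype(np.uint8)
    n,l,st,ce=cv2.connectedComponentsWithStats(m); k=1+st[1:,4].argmax()
    ys,xs=np.nonzero(l==k); print('blob',st[k]+[c0,r0,0,0,0],ce[k]+[c0,r0])
    return np.c_[xs+c0,ys+r0]
b=blob(c,80,140,222,262)
ax=lambda r:b[b[:,1]==r][:,0].mean()
for r in range(b[:,1].min(),b[:,1].max()+1,6): q=b[b[:,1]==r][:,0]; print(r,q.min(),q.max())
r0=b[:,1].min()
e=(ax(r0+1),r0-.5)
print('end at z=.112',plane(c,e,.112),'.106',plane(c,e,.106))
L,Rr=plane(c,(163,131),.112),plane(c,(321,138),.112); print('front rail',L,Rr,np.linalg.norm(L-Rr),'yaw',np.arctan2(-(Rr-L)[0],(Rr-L)[1]))
L,Rr=plane(c,(41,228),.098),plane(c,(441,247),.098); print('fence',L,Rr,np.linalg.norm(L-Rr),'yaw',np.arctan2(-(Rr-L)[0],(Rr-L)[1]))
L,Rr=plane(c,(138,99),.008),plane(c,(362,108),.008); print('plate holes yaw',np.arctan2(-(Rr-L)[0],(Rr-L)[1]))
b2=blob(s,145,175,248,272,60); i=b2[:,0].argmax(); print('scene tab end',b2[i]); print('tri end',tri(c,e,s,b2[i].astype(float)))
```

```text
Traceback (most recent call last):
ValueError: attempt to get argmax of an empty sequence
```

Run:
```python
from h import *
import pickle
c=pickle.load(open('w8.pkl','rb')); s=pickle.load(open('s8.pkl','rb'))
def blob(c,r0,r1,c0,c1,t):
    m=(c['img'][r0:r1,c0:c1].max(2)<t).astype(np.uint8)
    n,l,st,ce=cv2.connectedComponentsWithStats(m); k=1+st[1:,4].argmax()
    ys,xs=np.nonzero(l==k); print('blob',st[k]+[c0,r0,0,0,0],ce[k]+[c0,r0])
    return np.c_[xs+c0,ys+r0]
print(c['img'][80:136:4,226:256:3].max(2))
b=blob(c,80,140,222,262,75)
ax=lambda r:b[b[:,1]==r][:,0].mean()
r0=b[:,1].min()
e=(ax(r0+1),r0-.5)
print('end',e,'at z=.112',plane(c,e,.112),'.106',plane(c,e,.106))
L,Rr=plane(c,(163,131),.112),plane(c,(321,138),.112); print('front rail',L,Rr,np.linalg.norm(L-Rr),'yaw',np.arctan2(-(Rr-L)[0],(Rr-L)[1]))
L,Rr=plane(c,(41,228),.098),plane(c,(441,247),.098); print('fence',L,Rr,np.linalg.norm(L-Rr),'yaw',np.arctan2(-(Rr-L)[0],(Rr-L)[1]))
L,Rr=plane(c,(138,99),.008),plane(c,(362,108),.008); print('plate holes yaw',np.arctan2(-(Rr-L)[0],(Rr-L)[1]))
b2=blob(s,145,175,248,272,75); i=b2[:,0].argmax(); print('scene tab end',b2[i]); print('tri end',tri(c,e,s,b2[i].astype(float)))
```

```text
[[201 201 201 201 200 201 198 198 199 198]
 [192 191 190 192 191 190 190 190 190 189]
 [199 198 153  70  70  68  70  67 197 197]
 [196 193 119  71  70  70  68  67 167 182]
 [199 197  97  70  67  68  68  65 188 199]
 [200 200  80  69  68  68  67  67 144 204]
 [198 197  92  68  67  67  66  64 186 195]
 [128 129  68  69  67  67  67  65 107 129]
 [130 129  77  68  66  66  65  64 130 129]
 [128 128  69  68  67  68  66  66 119 127]
 [130 130  76  67  67  66  66  64 129 128]
 [128 127  77  67  67  66  65  63 127 127]
 [129 128  75  68  69  66  67  65 129 129]
 [179 177 120 118 117 114 113 113 113 113]]
blob [232  87  18  44 711] [240.44585091 108.53164557]
end (np.float64(240.0), np.float64(86.5)) at z=.112 [ 0.475  -0.2121  0.112 ] .106 [ 0.4744 -0.2127  0.106 ]
front rail [ 0.5145 -0.288   0.112 ] [ 0.5229 -0.1356  0.112 ] 0.15263132050794814 yaw -0.05506239537367078
fence [ 0.6166 -0.4424  0.098 ] [0.6425 0.0036 0.098 ] 0.4467513961925581 yaw -0.05800660165163535
plate holes yaw -0.05101951586697113
blob [253 158  12   6  46] [258.7173913  160.45652174]
scene tab end [264 158]
tri end (array([ 0.4758, -0.2132,  0.1068]), np.float64(0.0029))
```

The measured tab end is at (0.475, -0.212) and height 0.107, and the router yaw is about -0.056. Both are consistent with the text.

```bash
python3 -m jog '-20 -8 -15 -0.024;-25 -10 -25 -0.024;-25 -10 -30 0;-22 -8 -30 0;0 0 -20 0;0 0 0 0;0 0 0 0;0 0 0 0' && python3 -m jog '0 0 -25 0;0 0 -22 0;0 0 0 0;0 0 0 0'
python3 - <<'E'
from h import *
c=cam('wrist'); b=(c['img'][100:260,225:335].max(2)<80)
print(proj(c,(.493,-.2133,.112)),proj(c,(.475,-.2121,.112)),proj(c,arm.observe()['eef_pos']+[0,0,-.003]))
save(c,'pics/w9.png')
E
```

```text
clock: 19.65
eef_pos: [0.4904, -0.2136, 0.1643]
tool_rot: [-3.141, 0.002, 3.087]
ft_force: [0.1, 0.1, 1.1]
finger_gap: 0.051
grasp_force: 0.0
clock: 20.05
eef_pos: [0.49, -0.2139, 0.1169]
tool_rot: [-3.141, 0.001, 3.086]
ft_force: [-1.0, -0.6, 0.3]
finger_gap: 0.0511
grasp_force: 0.0
[281.2 274.4] [281.7 241.4] [279.5 271.7]
```

```bash
python3 -m jog '-1 0 -3 0;0 0 0 0;0 0 0 0;0 0 0 0;0 0 0 0;0 0 0 0;0 0 0 0' -1 25
python3 - <<'E'
from h import *
# arc rows: tool rides rigidly with gripped point; step 4 deg
th=np.radians(np.arange(0,61,4)); d=np.array([np.cos(-.056),np.sin(-.056)])
x=.131*(1-np.cos(th)); z=.131*np.sin(th)
for a,b in zip(np.diff(x),np.diff(z)): print((np.r_[a*d,b]*1000).round(1))
E
```

```text
clock: 20.8
eef_pos: [0.4886, -0.2121, 0.1125]
tool_rot: [3.138, -0.0, 3.086]
ft_force: [0.9, 16.7, 2.5]
finger_gap: 0.0161
grasp_force: 25.0
[ 0.3 -0.   9.1]
[ 1.  -0.1  9.1]
[ 1.6 -0.1  9. ]
[ 2.2 -0.1  8.9]
[ 2.8 -0.2  8.7]
[ 3.4 -0.2  8.5]
[ 4.  -0.2  8.2]
[ 4.6 -0.3  7.9]
[ 5.1 -0.3  7.6]
[ 5.6 -0.3  7.2]
[ 6.1 -0.3  6.8]
[ 6.6 -0.4  6.4]
[ 7.  -0.4  5.9]
[ 7.4 -0.4  5.4]
[ 7.7 -0.4  4.8]
```

Gripped, with a gap of 16.1 mm matching the tab. I relieve the side load of 2 mm and lift the first half of the arc.

```bash
python3 -m jog '0 2 0 0;0 0 0 0;0.3 0 9 0;1 -0.1 9 0;1.6 -0.1 9 0;2.2 -0.1 9 0;2.8 -0.2 8.7 0;3.4 -0.2 8.5 0;4 -0.2 8.2 0;4.6 -0.3 7.9 0;0 0 0 0;0 0 0 0' - 25
```

```text
clock: 22.0
eef_pos: [0.5088, -0.2129, 0.1826]
tool_rot: [3.141, 0.0, 3.086]
ft_force: [-2.0, 6.6, -1.1]
finger_gap: 0.0156
grasp_force: 25.0
```

```bash
python3 -m jog '5.1 0 7.6 0;5.6 0 7.2 0;6.1 0 6.8 0;6.6 -0.4 6.4 0;7 -0.4 5.9 0;7.4 -0.4 5.4 0;7.7 -0.4 4.8 0;0 0 0 0;0 0 0 0;0 0 0 0' - 25
python3 - <<'E'
from h import *
import pickle
p=arm.observe()['eef_pos']-[0.4886,-.2121,.1125]; print(p)
for n in('scene','side','wrist'):
    c=cam(n); save(c,f'pics/{n}9.png'); pickle.dump(c,open(f'{n}9.pkl','wb'))
s=pickle.load(open('scene9.pkl','rb')); d=pickle.load(open('side9.pkl','rb'))
# predicted places at 60 deg
hd=np.array([np.cos(-.056),np.sin(-.056),0]); yv=np.array([.056,.998,0]); H=np.r_[.475,-.2123,0]+.146*hd+[0,0,.106]
for deg in (50,60,70):
    t=np.radians(deg); f=-np.cos(t)*hd+np.r_[0,0,np.sin(t)]
    print(deg,[(proj(s,H+.105*f+k*.078*yv),proj(d,H+.105*f+k*.078*yv)) for k in(-1,1)])
a=s['img'][100:240,150:310]; b=d['img'][150:290,270:430]
cv2.imwrite('pics/g9.png',cv2.cvtColor(cv2.resize(np.hstack([a,b]),(800,350),interpolation=cv2.INTER_CUBIC),cv2.COLOR_RGB2BGR))
E
```

```text
clock: 23.0
eef_pos: [0.5542, -0.215, 0.2264]
tool_rot: [-3.141, 0.001, 3.086]
ft_force: [-0.8, -4.8, -1.0]
finger_gap: 0.0159
grasp_force: 25.0
[ 0.06559754 -0.00287719  0.11389675]
50 [(array([229.8, 130.7]), array([367.7, 223.4])), (array([251. , 160.7]), array([321.3, 196.7]))]
60 [(array([224.9, 129.3]), array([372. , 217.6])), (array([245.9, 159.4]), array([325.4, 191.4]))]
70 [(array([219.6, 128.7]), array([376.5, 212.4])), (array([240.4, 159.1]), array([329.7, 186.9]))]
```

The kinematics give atan2(113.9, 131-65.6) ≈ 60°, and the gap is still the tab's 16 mm. I check the guard angle and the cutters numerically in the images.

Run:
```python
from h import *
import pickle
d=pickle.load(open('side9.pkl','rb')); d0=pickle.load(open('c0.pkl','rb'))['side']
m=(np.abs(d['img'].astype(int)-d0['img']).max(2)>25)
for r in range(206,232,2): print(r,''.join('#' if v else '.' for v in m[r,350:392]))
# cutters since w/s8 (seen standing): compare scene crop
s=pickle.load(open('scene9.pkl','rb'));s8=pickle.load(open('s8.pkl','rb'))
print('rack change',np.abs(s['img'][285:345,320:400].astype(int)-s8['img'][285:345,320:400]).max(2).__gt__(40).sum())
for p in [(.4724,.3337,.083),(.522,.3402,.081),(.5715,.3466,.075)]: print(proj(s,p))
e=arm.observe(); print(e['clock'],e['eef_pos'],e['ft_force'],e['grasp_force'])
```

```text
206 ##########################################
208 #############################.........####
210 ###########.........######..............##
212 .##############...........................
214 .....##.###########.......................
216 ........#..###########....................
218 #..........##..########...................
220 #####.........##..######..................
222 #.######..........##..###.................
224 ##...#######.......####.................##
226 ######...#####......####..###.........####
228 #########...#######.######.#####......####
230 ############....###########.#######...####
rack change 0
[371.5 289.1]
[356.8 300. ]
[341.4 312. ]
23.15 [ 0.55411855 -0.21502216  0.22637384] [-0.45578429 -5.21849528 -2.25637918] 24.99923676252365
```

The rail's outer corner appears at about (373,218) in the side view. That matches the 60° prediction of (372,218); 50° would give (368,223). The rack is unchanged, so I hand in.

```bash
python3 -m jog '0 0 0 0;0 0 0 0;0 0 0 0' && python3 -c "
from station import arm
print(arm.job_done())"
```

```text
clock: 23.45
eef_pos: [0.5541, -0.215, 0.2263]
tool_rot: [-3.141, 0.001, 3.086]
ft_force: [-0.5, -6.2, -2.0]
finger_gap: 0.0158
grasp_force: 25.0
the job is handed in; nothing more can be done
None
```

I handed the job in at 23.45 s: the straight, rounding-over and V-groove cutters stand home in rack holes 1, 2 and 3, and the gripper is holding the guard steady at about 60°; the hand-in call did not return a verdict.

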